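# Click the stop turret of a cigar trimming jig to its fourth length and load it

## Robot

A 6-joint arm with a two-finger parallel gripper is mounted at the origin on a cart in front of the work surface, level with it; the furniture and walls round the work are solid. World frame = base frame: x ahead of the robot, y to its left, z up, the work surface at z = 0. Lengths are in mm, angles in rad, forces in N, time in s.
With the tool pointing down it reaches from about 275 to 725 mm from the base axis. Payload 5.6 kg.
Tool frame: the origin (TCP) lies on the centre line of the jaws, within the pads' length; the fingertips stand 14 mm ahead of it and the grasp point (between the pads) lies 5 mm behind it (ctrl.tcp_to_tips is the distance from the TCP to the fingertips, in mm); z points along the fingers, y is the line along which they close (so a half turn about z gives the same grasp; the last joint's range is limited). The gripper opens to 85 mm and grips with 20 to 120 N. Pads are 22 mm wide; open, the fingers measure 114 mm over their backs; the gripper's body (76 mm by 85 mm) begins 54 mm behind the grasp point. The pads swing forward as they close: fully open they stand 13 mm farther back than shut.
Start: joints at [1.418, 0.255, 0.108, 0, -1.424, -0.285], TCP at [233.145, 498.133, 245.283] pointing down, gripper open.
Joint ranges: [-2.95, 2.95], [-1.21, 1.97], [-1.09, 1.5], [-2.87, 1.71], [-2.94, -0.07], [-3.05, 3.05]. Speed limits (rad/s): [2.57, 2.57, 3.14, 3.14, 3.14, 3.14].

## Interface

Orientations are given as a unit quaternion [x, y, z, w].
In Python, from cell import ctrl gives the robot as it stands. The module is installed in compiled form; this text tells all that it offers. Calls block until the motion is done:
- ctrl.movep(position, orientation): joint-space move of the TCP to a pose.
- ctrl.move_straight(position, frame=None, vel=150, threshold=None): straight line of the TCP; frame=None keeps the orientation; vel is the mean speed in mm/s. With threshold (N) it stops when the force on the tool has changed by that much, and returns True; else False.
- ctrl.set_joints(angles): joint-space move.
- ctrl.grip(opening): finger opening in mm; the grip force is fixed at half the most; returns when the fingers have stopped.
- ctrl.sleep(seconds).
- ctrl.ik(position, orientation): joint angles nearest the present ones, or None.
- ctrl.read_state(): the state.
- ctrl.grab_frame(name): name is "scene" or "top" or "wrist"; returns a dict with "color" (420x560x3 uint8, blue, green, red), "range_z" (420x560 float32, mm along the optical axis (not along the pixel's ray), 0 where there is no reading), "K" (3x3 intrinsics, pixels), "pose" (4x4, takes a point from camera to world coordinates); the wrist camera has in their place "mount" (4x4, takes a point from camera to tool coordinates, whose origin is the TCP and whose axes are the flange's). Camera axes: x right, y up, looking along -z (the intrinsics and any distortion apply to the point x, -y, -z); pixel columns grow to the right and rows downward; lengths in mm; the calibration is good to about 2 mm. A picture is of the moment at which its call begins: read the wrist's pose just before it.
A pose or a line that the arm cannot do raises ctrl.Unreachable and nothing moves.
- ctrl.hand_in(): hands the job in; it is judged then, once.
Trained networks look in a picture, given as the dict that the camera call returned (one of the last four; its "shot" number tells which), for a name from the list of things; names that differ only in an ending like _2 or _b are one class to them, and where a whole thing is asked for, a point or a joint stands for the part that bears it (a point fixed in the world has none). Each returns a list of dicts, best first, with "p" (0 to 1); they miss things now and then, are a little off and sometimes report something else, mostly with a low value. They report only what shows in the picture. A call takes as long as a camera call.
- ctrl.spot_in(name, picture): "box" ([left, top, right, bottom] in pixels, round what is visible of it).
- ctrl.masks_of(name, picture): "pixels" (420x560 bool, what is visible of it) and "box" ([left, top, right, bottom] in pixels, round what is visible of it).
- ctrl.spot_point(name, picture): "point" ([column, row] in pixels: a listed point, or the origin of a listed thing).
The state is a dict: "clock": time; "joint_pos": joint angles; "joint_velocities": joint speeds; "effort": joint torques, N m; "ee_pos": TCP position; "orientation": TCP orientation; "contact_force": force on the tool from outside, world axes, zero at the start; "ft_torque": the same for the moment, N m; "width": finger opening in mm; "grasp_force": force on a finger pad.
Only numpy, scipy, OpenCV 4.12 (cv2) and the standard library are available. Lean on these libraries where they do the work, as an engineer would, in place of code of your own. Each camera call takes 0.05 s, during which the arm holds its last target. There are 200 camera calls.

## Task

Set the trimming jig to its fourth length and load it. With a fingertip against the upright brass post, push the stop turret round, click by click, until the fourth-longest of its eight stop rods (the longest is the first; going counter-clockwise round the turret, seen from above, each is a little shorter, so it is the third one on from the longest) points straight along the trough at the cigar. Then push the cigar along the trough by its far end until its other end rests against that rod. Push gently, do not grip or lift anything, and leave the things lying around where they are.

Things in the scene. Friction and masses are not known exactly. Their poses are not given: they have to be found in the camera images.
- jig: steel trimming jig on a wooden base board screwed to the table. Origin: on the table under the turret's upright axis; x runs from there along the middle of the trough, z is up. Board 120 mm wide, 12 mm high, from x = -62 to 248 mm; bare beyond x = 200 mm. At x = 169 to 191 mm blade-guide cheeks 54 mm high stand at both sides of the trough, 39 mm apart.
- turret (a joint): angle of the turret, rad, growing counter-clockwise from above, endless both ways. At 0 the longest rod points along the trough (jig +x), at -pi/4 the second, at -pi/2 the third, at -3pi/4 (= +5pi/4) the fourth. A spring plunger makes it rest every pi/4; pushed past halfway it snaps on by itself. Starts in one of five clicks, never the third, fourth or fifth rod. Takes 2 to 4 N at the post.
- finger_post (a point): upright round brass post on the turret's crank arm, 35 mm from the turret axis, above the longest rod; 13 mm across, from z = 43 to 73 mm over the table, free on all sides above the arm (arm top z = 43 mm, nut on the axis z = 48 mm). The point lies on its centre line at z = 60 mm.
- longest_tip (a point): end of the longest of the turret's eight stop rods, on its centre line, 66 mm from the turret axis. The rods are 8 mm thick, level, at z = 26.5 mm, 45 degrees apart; counted counter-clockwise from above each is 5 mm shorter than the one before (66, 61, 56, 51, 46, 41, 36, 31 mm).
- fourth_tip (a point): end of the fourth-longest stop rod, on its centre line, 51 mm from the turret axis
- trough_mouth (a point): trough: middle of its floor at the end nearest the turret (jig x = 80 mm, z = 15 mm). It runs on to x = 200 mm; walls 10 mm high, 27 mm apart inside, 43 mm outside.
- cigar: finished cigar, 156 mm long, 23 mm thick, about 16 to 25 g, lying in the trough and free to slide along it. Its origin is under its middle; its y axis runs along it towards the turret. Its far end overhangs the trough's end by 32 to 57 mm at the start.
- cigar_head (a point): middle of the cigar's end face nearest the turret, 11.5 mm above the trough floor
- cigar_foot (a point): middle of the cigar's end face farthest from the turret, the one to push on, 11.5 mm above the trough floor level (z = 26.5 mm)
- punch: small brass cap punch, a 21 mm round 49 mm tall piece standing beside the jig; origin under its centre; bystander
- gauge_board: wooden ring gauge, a flat 170 x 55 x 10 mm board with holes, lying beside the jig; origin under its centre; bystander
- leaf_knife: crescent leaf knife with a wooden back, 53 x 128 x 11 mm, lying near the turret; origin under its centre; bystander
- brush: thin gum brush, 161 mm long and 11 mm thick, lying along the jig; origin under its middle; bystander
- pencil: pencil, 112 mm long and 7 mm thick, lying near the turret; origin under its middle; bystander
- jar: glass gum jar, 51 mm across and 65 mm tall, standing beyond the jig; origin under its centre; bystander
- lid: round jar lid, 42 mm across and 12 mm high, lying on the table; origin under its centre; bystander

How it is judged (in metres and radians):
On the way, in this order (a step that is already met when the one before it is completed fails the run):
1. the turret rests in the click at which the fourth-longest rod points along the trough, the cigar not yet pushed (moved less than 10 mm) (y of fourth_tip in the frame of jig between -0.004 and 0.004 m and x of fourth_tip in the frame of jig above 0.04 m and velocity of joint turret between -0.15 and 0.15 rad/s and distance of cigar from where it was at the start of the episode below 0.01 m), for 0.3 s.
2. the cigar's end rests against the fourth-longest rod (y of fourth_tip in the frame of jig between -0.004 and 0.004 m and x of fourth_tip in the frame of jig above 0.04 m and velocity of joint turret between -0.15 and 0.15 rad/s and distance between cigar_head and fourth_tip below 0.005 m and angle between the y axis of cigar and the x axis of jig, either way round below 0.06 rad and z of cigar in the frame of jig between 0.012 and 0.018 m), for 0.2 s.
At the end, for the whole second after the job is handed in: The fourth-longest rod points along the trough (its tip within 4 mm of the trough's middle line, turret at rest in its click) and the cigar lies flat and straight in the trough, at rest, with the middle of its near end within 5 mm of that rod's tip (all of step 2 and linear speed of cigar below 0.01 m/s); the robot touches nothing.
It fails at once if the cigar is lifted or tipped out of the trough (z of cigar in the frame of jig above 0.025 m).
It fails at once if the turret is pushed or pinched with more than 30 N (contact force between the fingers and turret above 30 N).
It fails at once if the cigar is pushed or pinched with more than 30 N (contact force between the fingers and cigar above 30 N).
It fails at once if a thing lying around is moved by more than 20 mm (distance of any of punch, gauge_board, leaf_knife, brush, pencil, jar, lid from where it was at the start of the episode above 0.02 m).
It also fails if it takes over 58 s, if anything falls off the work surface, if the arm or the gripper's body presses on something with over 40 N, if the wrist force passes 120 N, or if a joint passes its speed limit or range.

## Working session

There is one attempt and no reset: what is moved stays moved. The work goes in short steps, each a Python script; the robot and the scene stay as the last script left them, time stands still between calls to the robot, and variables do not carry over. Pictures are saved under pics/ and viewed, at most 10 in all, crops included, and the job is handed in when it is done.

```bash
mkdir -p pics
cat > h.py <<'E'
import numpy as np, cv2
from cell import ctrl
def ray(f,uv):
    K=f["K"];P=np.array(f["pose"]);u,v=uv
    d=np.array([(u-K[0][2])/K[0][0],-(v-K[1][2])/K[1][1],-1.])
    return P[:3,3],P[:3,:3]@d
def atz(f,uv,z):
    o,d=ray(f,uv); return o+d*(z-o[2])/d[2]
def dep(f,uv):
    o,d=ray(f,uv);u,v=int(round(uv[0])),int(round(uv[1]))
    return o+d*f["range_z"][v,u]
E
cat > a.py <<'E'
from h import *
Z=dict(finger_post=60,longest_tip=26.5,fourth_tip=26.5,trough_mouth=15,cigar_head=26.5,cigar_foot=26.5,jig=0,cigar=15,punch=0,gauge_board=0,leaf_knife=0,brush=0,pencil=0,jar=0,lid=0)
for c in("top","scene"):
    f=ctrl.grab_frame(c); cv2.imwrite(f"pics/{c}0.png",f["color"]); print(c,f["K"],np.array(f["pose"])[:3,3])
    for n,z in Z.items():
        r=ctrl.spot_point(n,f)
        for q in r[:2]:
            print(n,round(q["p"],2),np.round(q["point"]),np.round(atz(f,q["point"],z),1))
s=ctrl.read_state();print(s["clock"],s["orientation"],s["ee_pos"],s["contact_force"])
E
python3 a.py
```

```text
top [[529.85888177   0.         280.65151152]
 [  0.         529.85888177 208.43572116]
 [  0.           0.           1.        ]] [ 401.17943982  209.12736776 1087.52727074]
finger_post 0.63 [342. 118.] [723.2  91.1  60. ]
finger_post 0.44 [345. 271.] [419.3  93.1  60. ]
longest_tip 0.81 [312. 250.] [462.1 153.7  26.5]
longest_tip 0.37 [285. 269.] [426.1 209.3  26.5]
fourth_tip 0.85 [262. 264.] [436.9 254.4  26.5]
trough_mouth 0.6 [317. 244.] [474.6 143.1  15. ]
trough_mouth 0.16 [236. 232.] [502.  307.8  15. ]
cigar_head 0.97 [322. 239.] [485.1 133.8  26.5]
cigar_foot 0.91 [386. 192.] [578.2   3.2  26.5]
jig 0.75 [287. 270.] [424.9 205.8   0. ]
cigar 0.94 [356. 218.] [527.5  64.   15. ]
punch 0.49 [346. 162.] [646.9  79.4   0. ]
gauge_board 0.71 [298. 185.] [599.6 179.6   0. ]
leaf_knife 0.57 [236. 236.] [493.9 308.5   0. ]
brush 0.81 [344. 274.] [414.4  89.1   0. ]
brush 0.4 [303. 183.] [603.5 169.5   0. ]
pencil 0.57 [321. 310.] [344.  137.6   0. ]
jar 0.81 [344. 119.] [741.1  79.4   0. ]
jar 0.59 [307. 125.] [728.6 159.    0. ]
lid 0.52 [309. 126.] [726.8 155.    0. ]
lid 0.31 [
[... 463 characters left out ...]
0.82 [341. 283.] [572.    7.5  26.5]
jig 0.16 [351. 251.] [648.6  81.6   0. ]
cigar 0.95 [302. 270.] [530.6  73.2  15. ]
punch 0.72 [349. 251.] [646.2  85.    0. ]
punch 0.35 [307. 230.] [599.3 174.9   0. ]
gauge_board 0.61 [310. 233.] [602.  165.4   0. ]
leaf_knife 0.85 [237. 208.] [494.1 309.2   0. ]
brush 0.88 [244. 296.] [411.6  77.5   0. ]
pencil 0.51 [197. 289.] [340.1 131.5   0. ]
pencil 0.27 [306. 230.] [599.  177.8   0. ]
jar 0.71 [386. 236.] [739.3  83.6   0. ]
lid 0.52 [340. 282.] [586.3  26.6   0. ]
lid 0.24 [352. 254.] [646.  75.   0.]
1.6 [ 9.76137209e-01 -2.17154664e-01  1.26898078e-05  2.93075195e-05] [233.13664016 498.12656204 245.27854912] [0.23766842 0.48473879 0.09482768]
```

```bash
python3 -c "
import cv2
a=cv2.imread('pics/top0.png')[80:340,190:420];cv2.imwrite('pics/topc.png',cv2.resize(a,None,fx=2.3,fy=2.3,interpolation=2))
a=cv2.imread('pics/scene0.png')[180:320,170:400];cv2.imwrite('pics/scenec.png',cv2.resize(a,None,fx=3.4,fy=3.4,interpolation=2))"
```

```text
(no output)
```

View pics/topc.png

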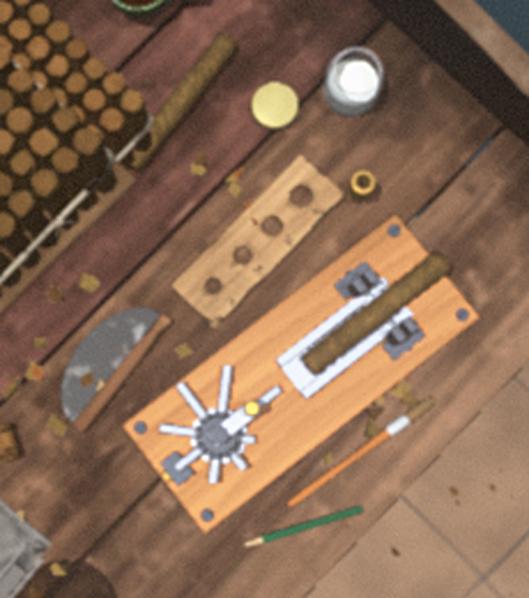

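View pics/scenec.png

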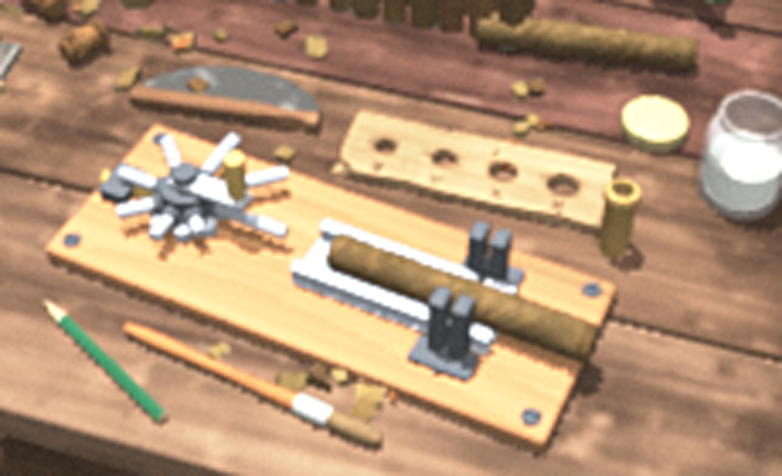

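The turret is at angle 0, with the post and longest rod along the trough. It therefore needs 3 clicks clockwise, and the near, right-hand side is clear. I'll fit the jig frame from the board corners and depth.

```bash
cat > b.py <<'E'
from h import *
f=ctrl.grab_frame("top")
c=lambda u,v:(u/2.3+190,v/2.3+80)
A,B,C,D=[atz(f,c(*q),12) for q in((400,216),(478,319),(206,531),(125,424))]
print(np.round([A,B,C,D],1).tolist(), [np.linalg.norm(v) for v in (A-B,B-C,C-D,D-A)])
ctr=(A+B+C+D)/4; e=(A+B-C-D)[:2]; e/=np.linalg.norm(e)
print("dir",np.degrees(np.arctan2(e[1],e[0])),"axis from board",ctr[:2]-93*e)
print("nut",atz(f,c(219,435),48),"post",atz(f,c(252,408),73), "depth post",dep(f,c(252,408)))
m=ctrl.masks_of("cigar",f)[0]; v,u=np.nonzero(m["pixels"]); print(m["p"])
p=np.array([atz(f,q,30)[:2] for q in zip(u,v)]); r=cv2.minAreaRect(p.astype(np.float32)); print(r)
E
python3 b.py; python3 -c "
from cell import ctrl; print(ctrl.tcp_to_tips)"
```

```text
[[619.2, 43.9, 12.0], [525.4, -22.2, 12.0], [342.9, 220.9, 12.0], [436.1, 291.1, 12.0]] [np.float64(114.80484911203104), np.float64(303.95788265440535), np.float64(116.6557631429034), np.float64(307.675239872407)]
dir -53.2838177905007 axis from board [425.31074831 207.95254647]
nut [424.77450855 208.63857798  48.        ] post [446.17604387 181.02125477  73.        ] depth post [446.02633337 181.11476806  76.37548563]
0.69
((531.8247680664062, 70.72101593017578), (26.720914840698242, 157.36476135253906), 36.85344696044922)
14.0
```

```bash
cat >> h.py <<'E'
from scipy.spatial.transform import Rotation as Ro
AX=np.array([425.,208.3]);PHI=np.radians(-53.2)
def quat(a): # tool down, tool x at world angle a
    c,s=np.cos(a),np.sin(a); return Ro.from_matrix([[c,s,0],[s,-c,0],[0,0,-1]]).as_quat()
def J(x,y,z): # jig xy -> world
    c,s=np.cos(PHI),np.sin(PHI); return [AX[0]+c*x-s*y,AX[1]+s*x+c*y,z]
def fp(th,g,z,flip=0): # finger behind the post, th deg, gap g
    t=np.radians(th); p=35*np.array([np.cos(t),np.sin(t)])-np.array([np.sin(t),-np.cos(t)])*(17.5+g)
    return J(*p,z),quat(PHI+t-np.pi/2+flip*np.pi)
E
cat > c.py <<'E'
from h import *
for fl in(0,1):
    for th in(0,-65,-127):
        q=ctrl.ik(*fp(th,0,66,fl)); print(fl,th,None if q is None else np.round(q,2))
    q=ctrl.ik(J(280,0,32),quat(PHI+fl*np.pi)); print("foot",None if q is None else np.round(q,2))
E
python3 c.py
```

```text
0 0 [ 0.71  0.29 -0.33  0.   -0.95 -1.64]
0 -65 [ 0.72  0.21 -0.44  0.   -0.92 -2.79]
0 -127 [ 0.82  0.17 -0.49  0.   -0.91  2.32]
foot [ 0.24  0.49 -0.12  0.   -0.96  0.41]
1 0 [ 0.71  0.29 -0.33  0.   -0.95  1.5 ]
1 -65 [ 0.72  0.21 -0.44  0.   -0.92  0.35]
1 -127 [ 0.82  0.17 -0.49  0.   -0.91 -0.82]
foot [ 0.24  0.49 -0.12  0.   -0.96 -2.74]
```

```bash
cat > d.py <<'E'
from h import *
ctrl.grip(0)
p,q=fp(0,12,140,1); ctrl.movep(p,q)
f=ctrl.grab_frame("top"); cv2.imwrite("pics/top1.png",f["color"])
p,q=fp(0,12,66,1); print("touch down",ctrl.move_straight(p,vel=100,threshold=8))
b=np.array(ctrl.read_state()["contact_force"])
for th in np.r_[0,np.arange(-8,-121,-8),-126]:
    p,q=fp(th,0,66,1); hit=ctrl.move_straight(p,frame=q,vel=40,threshold=15)
    s=ctrl.read_state(); print(th,hit,np.round(np.array(s["contact_force"])-b,1),round(s["clock"],1))
    if hit: break
E
python3 d.py
```

```text
touch down False
0 False [2.3 0.5 0.1] 5.4
-8 False [2.6 0.7 0.4] 5.7
-16 False [ 0.3 -0.3 -1.6] 6.0
-24 False [-1.1 -0.7  0.4] 6.3
-32 False [ 0.7 -1.1 -0.5] 6.6
-40 False [-0.3 -0.3  0.1] 6.9
-48 False [ 1.1 -0.1 -2.8] 7.2
-56 False [ 1.  -1.  -0.5] 7.5
-64 False [ 0.6  0.3 -1.2] 7.8
-72 False [-0.9 -0.3 -0.8] 8.1
-80 False [-0.2  0.6 -0.3] 8.3
-88 False [ 0.8 -0.9 -0.3] 8.6
-96 False [ 2.1 -1.  -1.3] 8.9
-104 False [ 0.1 -0.3 -1. ] 9.2
-112 False [ 0.6  0.1 -1.1] 9.5
-120 False [-0.3 -1.7 -0.7] 9.8
-126 False [ 0.1 -0.7  0.6] 10.1
```

```bash
cat > e.py <<'E'
from h import *
p,q=fp(-126,8,66,1); ctrl.move_straight(p,vel=60)
p[2]=150; ctrl.move_straight(p,vel=150)
ctrl.movep(J(285,0,150),quat(PHI))
f=ctrl.grab_frame("top"); a=f["color"][200:320,240:380]; cv2.imwrite("pics/top2.png",cv2.resize(a,None,fx=4.5,fy=4.5,interpolation=2))
for n,z in (("finger_post",60),("longest_tip",26.5),("fourth_tip",26.5),("cigar_head",26.5),("cigar_foot",26.5)):
    for r in ctrl.spot_point(n,f)[:1]:
        w=atz(f,r["point"],z)[:2]-AX; c,s=np.cos(PHI),np.sin(PHI); print(n,round(r["p"],2),np.round([c*w[0]+s*w[1],-s*w[0]+c*w[1]],1))
print(ctrl.read_state()["clock"])
E
python3 e.py
```

```text
finger_post 0.64 [-25.8 -24.5]
longest_tip 0.55 [-49.9 -53.2]
fourth_tip 0.59 [53.8 -5.3]
cigar_head 0.67 [95.9  1.8]
12.4667
```

View pics/top2.png

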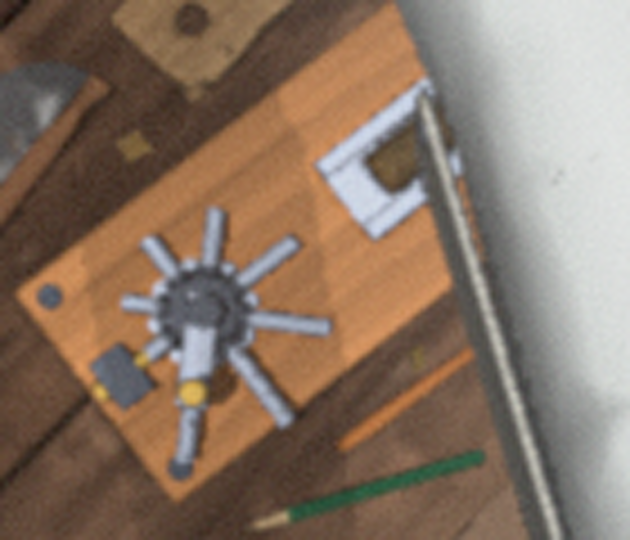

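The picture shows the post at about (193,393), which is jig −136°. The fourth rod points from the hub (203,300) to (297,243), straight along the trough. The cigar head is still at x≈96. Next is pushing the cigar.

```bash
cat > g.py <<'E'
from h import *
print(ctrl.move_straight(J(285,0,33),frame=quat(PHI),vel=100))
ctrl.sleep(.2)
print(ctrl.move_straight(J(228,0,33),vel=25,threshold=8),ctrl.read_state()["contact_force"])
ctrl.sleep(.3); b=np.array(ctrl.read_state()["contact_force"])
for x in np.arange(227,213.5,-1):
    hit=ctrl.move_straight(J(x,0,33),vel=8,threshold=4); s=ctrl.read_state()
    d=np.array(s["contact_force"])-b; al=d@[np.cos(PHI),np.sin(PHI),0]
    w=np.array(s["ee_pos"][:2])-AX; print(x,hit,np.round(d,1),round(al,1),round(w@[np.cos(PHI),np.sin(PHI)],1))
    if hit or al>2.5: break
print(s["clock"])
f=ctrl.grab_frame("scene"); a=f["color"][180:320,170:400];cv2.imwrite('pics/s2.png',cv2.resize(a,None,fx=3.4,fy=3.4,interpolation=2))
E
python3 g.py
```

```text
False
False [-0.12605667 -0.08209338 -0.70330459]
227.0 False [ 0.1 -0.3  0.1] 0.2 226.9
226.0 False [-0.4  0.3 -0.9] -0.5 225.9
225.0 False [-0.   0.8 -0.9] -0.6 225.0
224.0 False [ 1.4 -0.  -0.6] 0.8 223.9
223.0 False [0.2 1.1 0.2] -0.8 222.9
222.0 False [-0.2 -0.2 -0.2] 0.0 222.0
221.0 False [0.8 0.5 0.1] 0.1 220.9
220.0 False [ 1.1  0.1 -0.5] 0.6 219.9
219.0 False [ 0.7  1.2 -0.3] -0.5 218.9
218.0 True [ 1.4 -1.4  0.4] 1.9 218.7
19.4
```

View pics/s2.png

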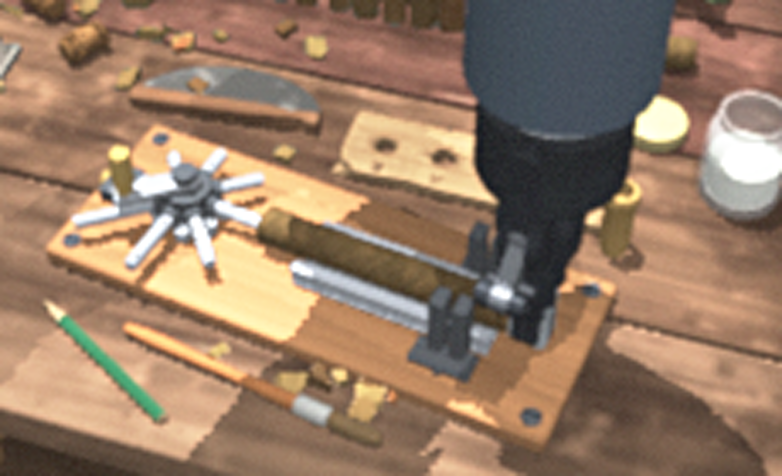

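The cigar head at (265,222) appears to meet the rod tip, and contact came at 218.7 mm against 218 expected. I'll nudge once more to confirm, then back off and look.

```bash
cat > k.py <<'E'
from h import *
e=np.array([np.cos(PHI),np.sin(PHI)])
for x in (218,217.5,217,216.5,216):
    hit=ctrl.move_straight(J(x,0,33),vel=6,threshold=5); ctrl.sleep(.1); v=[]
    for _ in range(5): s=ctrl.read_state(); v.append(np.array(s["contact_force"])[:2]@e); ctrl.sleep(.03)
    print(x,hit,round(np.mean(v),2),round((np.array(s["ee_pos"][:2])-AX)@e,1))
    if hit or np.mean(v)>2.5: break
ctrl.sleep(.3)
ctrl.move_straight(J(245,0,33),vel=40); ctrl.move_straight(J(275,0,180),vel=150)
ctrl.movep([300,-250,250],quat(PHI))
f=ctrl.grab_frame("top"); a=f["color"][180:310,250:390]; cv2.imwrite("pics/top3.png",cv2.resize(a,None,fx=4.5,fy=4.5,interpolation=2))
for n,z in (("finger_post",60),("fourth_tip",26.5),("cigar_head",26.5),("cigar_foot",26.5)):
    for r in ctrl.spot_point(n,f)[:1]:
        w=atz(f,r["point"],z)[:2]-AX; print(n,round(r["p"],2),np.round([w@e,w@[-e[1],e[0]]],1))
print(ctrl.read_state()["clock"])
E
python3 k.py
```

```text
218 False 5.15 218.6
finger_post 0.57 [-24.3 -24.2]
fourth_tip 0.88 [57.6  0.9]
cigar_head 0.62 [53.6 10.7]
cigar_foot 0.64 [213.5  -2.1]
23.9417
```

View pics/top3.png

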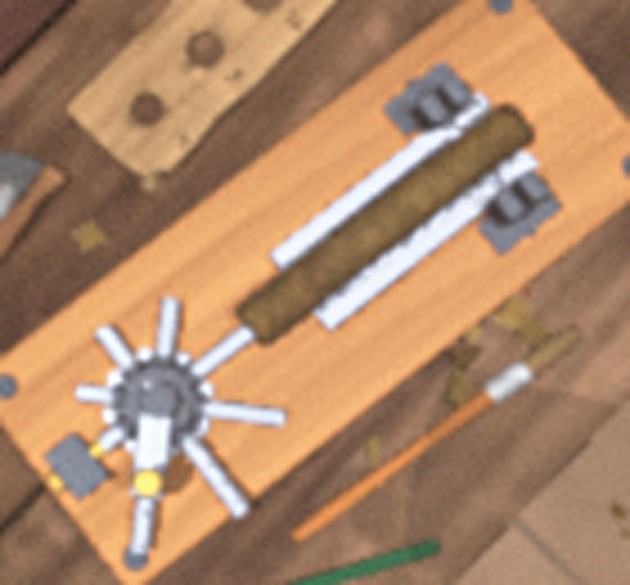

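The rod tip meets the middle of the cigar's near face at about (250,330). The cigar lies parallel to the walls and the turret is in its click. The stop was firm at 5 N.

```bash
python3 -c "
from cell import ctrl; print(ctrl.hand_in())"
```

```text
the job is handed in; nothing more can be done
None
```

I handed the job in: the turret is set to the fourth rod and the cigar rests against it; the last picture showed both in place, but the hand-in returned no verdict.

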